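# Gauge the gap between two sprung plates with a taper gauge

### The job

Take the wedge-shaped gauge (not the flat-bladed one hanging beside it) out of the stand and slide its blade, point down and upright, into the gap between the fixture's two sprung plates, until it drags snugly on both: each plate should just give, by about 1 to 2 mm, and never be forced back further than that. Finish still gripping the gauge, holding it motionless at that depth so that it can be read; leave the flat gauge and the other things on the bench alone.

Things in the scene. Friction and masses are not known exactly. Their poses are not given: they have to be found in the camera images.
- taper_grip (a point): Centre of the wedge-shaped gauge's handle, a grey block 40 (x) x 18 (y) x 45 (z) mm; grip it across the 18 mm, along y. z up along the gauge, x across the blade's 20 mm width, y across its thickness. The steel blade begins 22.5 mm below this point. Mass about 0.09 kg. It hangs upright in a slot of the stand, resting on the underside of its handle.
- taper_tip (a point): Middle of the lower end of the wedge-shaped gauge's blade, 107.5 mm below the centre of its handle. The blade is 85 mm long, 20 mm wide and tapers evenly on both faces: 3 mm thick at this tip, 16.6 mm at the handle, so 1.6 mm thicker per 10 mm of length; thin dark lines cross it every 10 mm. Axes as the handle's.
- flat_grip (a point): Centre of the handle of the other gauge (a thinner grey handle, 40 x 10 x 45 mm, and a parallel blade 3 mm thick), hanging in the stand's other slot; not to be used or disturbed.
- stand: Low black stand, 86 x 182 mm, fixed; origin at the centre of its underside. Its top plate, 70 (x) x 170 (y) x 8 mm, upper face at 100 mm, has two slots, 24 (x) x 21 (y) mm, at y = -50 and +50 mm, a gauge in each (which is where varies), both with the stand's axes. Lift a gauge straight up 90 mm to clear it, 140 mm to pass over the other's handle (top at 145 mm).
- fixture: Grey base, 120 (x) x 160 (y) x 12 mm, fixed; origin at the centre of its underside. Two white upright plates, 80 mm wide along x and 6 mm thick, face each other across y; the gap between them lies along x near the middle, 5.5 to 8.5 mm wide (varies). Straight faces reach from 16 to 100 mm above the bench; flared lips above, to 111 mm, guide a blade in.
- left_carriage: Fixed bracket, up to 95 mm above the bench, that carries the left (+y) plate on springs; same axes as the fixture. Its origin is 12 mm above the bench, in the plane of the left plate's inner face at rest.
- right_carriage: Fixed bracket, up to 95 mm above the bench, that carries the right (-y) plate on springs; same axes as the fixture. Its origin is 12 mm above the bench, in the plane of the right plate's inner face at rest.
- left_mouth (a point): Top middle of the left plate's straight inner face, 100 mm above the bench, where the lip begins; it moves with the plate. The gap's width is the distance between the two mouth points, its middle is half-way between them.
- right_mouth (a point): Top middle of the right plate's straight inner face, 100 mm above the bench, where the lip begins; it moves with the plate.
- left_plate (a joint): How far the left plate is pushed back outward from rest, in m: 0 at rest, stop at 0.006. Spring 4 N per mm: a centred blade meets about 6 N from each plate at 1.5 mm, and through friction (coefficient about 0.6) it then resists being pushed in with some 5 to 8 N in all.
- right_plate (a joint): How far the right plate is pushed back outward from rest, in m; the same spring and stop as the left.
There are look-alikes about, which are no part of the job. Of the things that look like the fixture, the larger one is meant.

How it is judged:
By the outcome, as a careful person would: the job done as asked, in the order asked, and still so for the second after the job is handed in, while the arm keeps its last pose, push and grip.
It also fails if it takes over 48 s, if anything falls off the work surface, if the arm or the gripper's body presses on something with over 40 N, if the wrist force passes 120 N, or if a joint passes its speed limit or range.

### The arm

A 6-joint arm with a two-finger parallel gripper is mounted at the origin on a cart in front of the work surface, level with it; the furniture and walls round the work are solid. World frame = base frame: x ahead of the robot, y to its left, z up, the work surface at z = 0. Lengths are in m, angles in rad, forces in N, time in s.
With the tool pointing down it reaches from about 0.275 to 0.75 m from the base axis. Payload 10.2 kg.
Tool frame: the origin (TCP) lies midway between the tips of the shut fingers; the grasp point (between the pads) lies 19 mm behind it (env.hold_point_z is the distance from the TCP to the grasp point, in m); x points along the fingers, z is the direction in which the jaws open and shut, and the axes are right-handed (so a half turn about x gives the same grasp; the last joint's range is limited). The gripper opens to 85 mm and grips with 20 to 120 N. Pads are 22 mm wide; open, the fingers measure 114 mm over their backs; the gripper's body (76 mm by 85 mm) begins 54 mm behind the grasp point. The pads swing forward as they close: fully open they stand 13 mm farther back than shut.
Start: joints at [0.994, 0.313, 1.498, -0, 1.331, -0.223], TCP at [0.182, 0.492, 0.231] pointing down, gripper open.
Joint ranges: [-2.94, 2.94], [-0.97, 2.17], [0.19, 2.56], [-1.23, 4.37], [0.02, 3.11], [-2.88, 2.88]. Speed limits (rad/s): [2.39, 2.39, 3.01, 3.14, 3.14, 3.14].

### API

Orientations are given as a unit quaternion [x, y, z, w].
In Python, from bench import env, kinematics, monitor, eyes, job gives the robot as it stands. The module is installed in compiled form; this text tells all that it offers. Calls block until the motion is done:
- env.reach(position, orientation): joint-space move of the TCP to a pose.
- env.movel(position, velocity=0.15, frame=None, guard=None): straight line of the TCP; frame=None keeps the orientation; velocity is the mean speed in m/s. With guard (N) it stops when the force on the tool has changed by that much, and returns True; else False.
- env.set_joints(angles): joint-space move.
- env.release() and env.close_gripper(effort=None): open the fingers fully, or close them until they stop; effort is the grip in N (None keeps the last).
- env.hold(seconds).
- kinematics.ik(position, orientation): joint angles nearest the present ones, or None.
- monitor.sense(): the state.
- eyes.grab_frame(name): name is "side" or "top" or "wrist"; returns a dict with "frame" (420x560x3 uint8, red, green, blue), "mtx" (3x3 intrinsics, pixels), "k1" (the pictures are not rectified: a ray, as slopes to the right and down, at radius r is drawn at 1 + k1 r^2 times it, then the intrinsics apply), "view" (4x4, takes a point from world to camera coordinates). Camera axes: x right, y down, z forward; pixel columns grow to the right and rows downward; lengths in m; the calibration is good to about 2 mm. A picture is of the moment at which its call begins. There is no depth.
A pose or a line that the arm cannot do raises env.MotionError and nothing moves.
- job.hand_in(): hands the job in, once; it reports no verdict.
The state is a dict: "clock": time; "joints": joint angles; "qvel": joint speeds; "joint_efforts": joint torques, N m; "position": TCP position; "ee_rot": TCP orientation; "contact_force": force on the tool from outside, world axes, zero at the start; "ft_torque": the same for the moment, N m; "finger_gap": opening from 0.0 (shut) to 1.0 (fully open).
Only numpy, scipy, OpenCV 4.12 (cv2) and the standard library are available. Lean on these libraries where they do the work, as an engineer would, in place of code of your own. Each camera call takes 0.05 s, during which the arm holds its last target.

## Working session

There is one attempt and no reset: what is moved stays moved. The work goes in short steps, each a Python script; the robot and the scene stay as the last script left them, time stands still between calls to the robot, and variables do not carry over. Pictures are saved under pics/ and viewed, and the job is handed in when it is done.

```bash
mkdir -p pics; ls; python3 - <<'E'
from bench import env,kinematics,monitor,eyes,job
import cv2,numpy as np
s=monitor.sense();print(s['clock'],s['position'],s['ee_rot'],s['contact_force'],env.hold_point_z)
for n in ['side','top','wrist']:
    f=eyes.grab_frame(n);cv2.imwrite(f'pics/{n}0.png',f['frame'][:,:,::-1]);print(n,f['mtx'].tolist(),f['k1']);print(np.round(f['view'],4).tolist())
E
```

```text
pics
0.0 [0.18176191 0.49226233 0.23076707] [-0.40436371  0.58059473  0.40404649  0.57978115] [-0.03265784 -0.63673431  0.20940665] 0.0187
side [[382.47449782528577, 0.0, 271.44115003116497], [0.0, 382.47449782528577, 214.2903568616398], [0.0, 0.0, 1.0]] -0.10366028337202166
[[0.9583, -0.2856, 0.0091, -0.4771], [-0.1843, -0.6424, -0.7439, 0.149], [0.2183, 0.7112, -0.6682, 0.8196], [0.0, 0.0, 0.0, 1.0]]
top [[479.240327094569, 0.0, 273.48458262232543], [0.0, 479.240327094569, 209.1322184336378], [0.0, 0.0, 1.0]] -0.14836588810066884
[[0.0132, -0.9998, 0.0176, -0.0313], [-0.9976, -0.0144, -0.0683, 0.494], [0.0685, -0.0167, -0.9975, 1.0872], [0.0, 0.0, 0.0, 1.0]]
wrist [[310.22412350810356, 0.0, 282.1204627362604], [0.0, 310.22412350810356, 213.2539341766521], [0.0, 0.0, 1.0]] -0.017240275859740188
[[0.3466, 0.938, -0.0009, -0.5245], [0.9, -0.3322, 0.2822, -0.0362], [0.2644, -0.0986, -0.9594, 0.3785], [0.0, 0.0, 0.0, 1.0]]
```

View pics/side0.png

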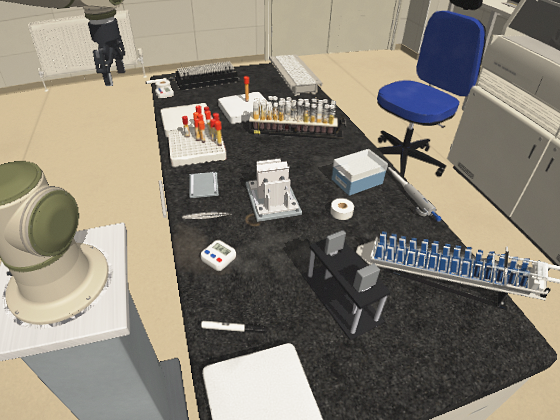

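View pics/top0.png

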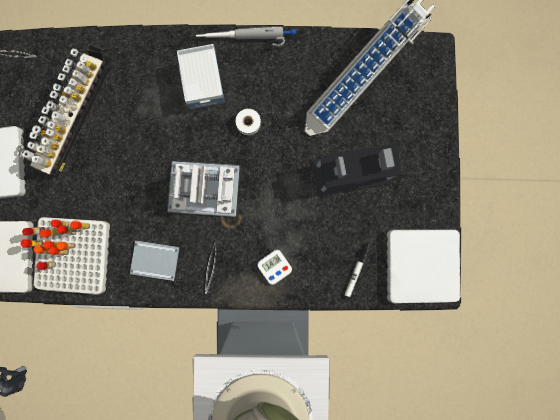

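View pics/wrist0.png

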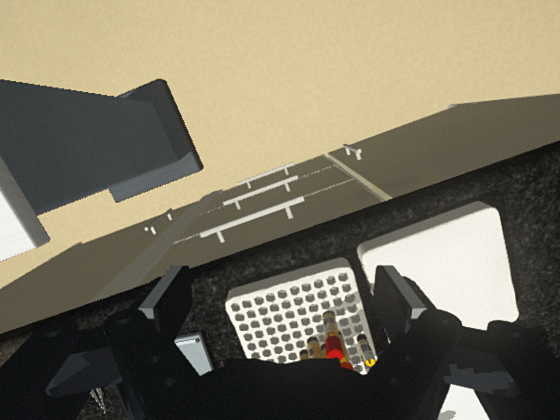

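```bash
cat > h.py <<'E'
from bench import env,kinematics,monitor,eyes,job
import cv2,numpy as np
def und(f,px):
    K=f['mtx'];d=np.array([f['k1'],0,0,0,0.])
    # r' = r(1+k1 r^2): same as cv2 with k1
    return cv2.undistortPoints(np.array(px,float).reshape(-1,1,2),K,d,None,None,).reshape(-1,2)
def ray(f,px):
    u=und(f,px);R=f['view'][:3,:3];t=f['view'][:3,3]
    return -R.T@t,(np.c_[u,np.ones(len(u))])@R
def plane(f,px,z):
    o,d=ray(f,px);return o+d*((z-o[2])/d[:,2])[:,None]
def tri(fs,pxs):
    A=np.zeros((3,3));b=np.zeros(3);L=[]
    for f,p in zip(fs,pxs):
        o,d=ray(f,[p]);d=d[0]/np.linalg.norm(d);M=np.eye(3)-np.outer(d,d);A+=M;b+=M@o;L.append((o,M))
    x=np.linalg.solve(A,b);return x,[np.linalg.norm(M@(x-o)) for o,M in L]
def proj(f,P):
    P=np.atleast_2d(P).astype(float);V=f['view']
    return cv2.projectPoints(P,cv2.Rodrigues(V[:3,:3])[0],V[:3,3],f['mtx'],np.array([f['k1'],0,0,0,0.]))[0].reshape(-1,2)
def crop(f,x0,y0,x1,y1,s,name):
    c=cv2.resize(f['frame'][y0:y1,x0:x1,::-1],None,fx=s,fy=s,interpolation=cv2.INTER_CUBIC);cv2.imwrite('pics/'+name,c)
E
python3 - <<'E'
from h import *
t=eyes.grab_frame('top');s=eyes.grab_frame('side')
crop(t,160,140,410,225,3,'t1.png');crop(s,230,140,400,340,3,'s1.png')
print(plane(t,[(204,190),(357,170),(155,260)],0.1).round(3))
E
```

```text
[[ 0.528  0.126  0.1  ]
 [ 0.576 -0.202  0.1  ]
 [ 0.376  0.228  0.1  ]]
```

View pics/t1.png

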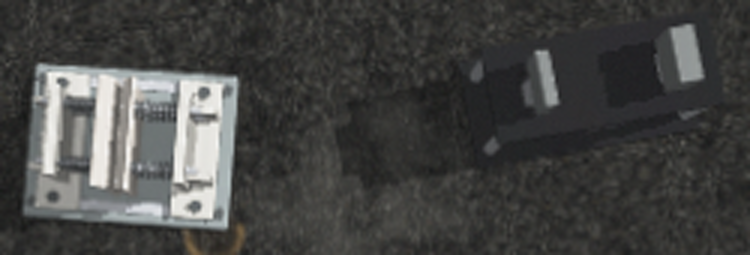

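View pics/s1.png

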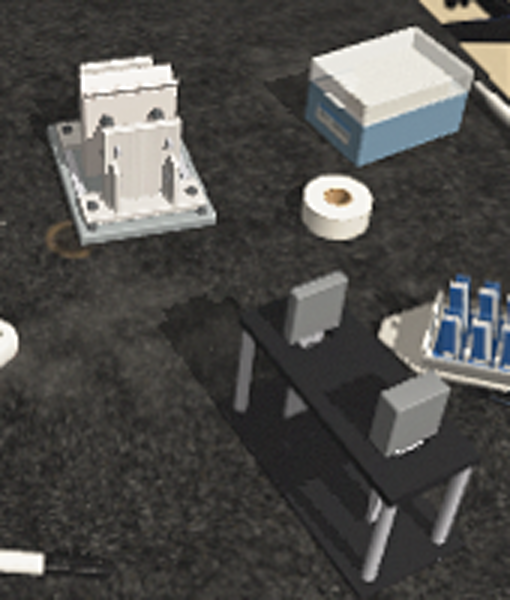

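```bash
python3 - <<'E'
from h import *
t=eyes.grab_frame('top');print(-t['view'][:3,:3].T@t['view'][:3,3])
crop(t,365,140,405,180,15,'t2.png');crop(t,160,155,245,220,9,'t3.png')
E
```

```text
[ 0.41875812 -0.00598863  1.11873207]
```

View pics/t2.png

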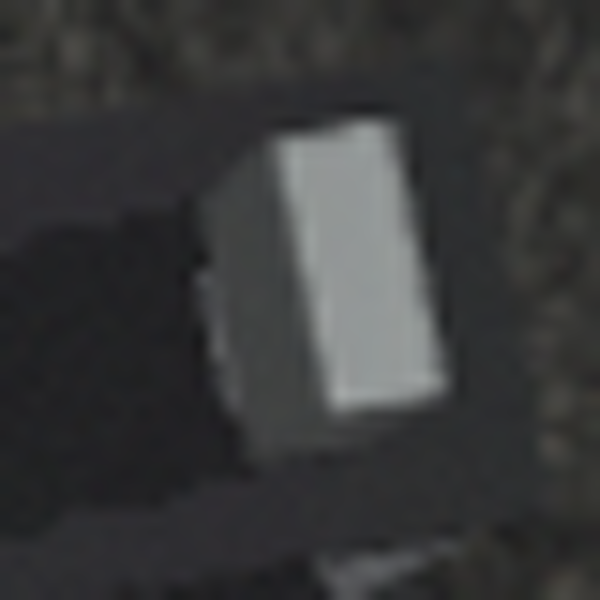

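View pics/t3.png

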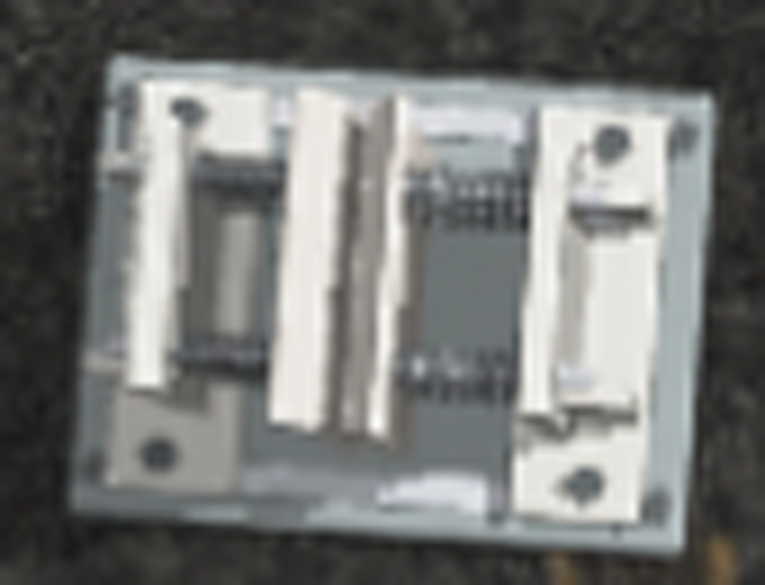

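```bash
python3 - <<'E'
from h import *
t=eyes.grab_frame('top')
g=cv2.cvtColor(t['frame'],cv2.COLOR_RGB2GRAY)
def rect(c,z):
    p=plane(t,c,z);m=p.mean(0);print(p.round(4).tolist(),m.round(4));
    for i in range(4):
        e=p[(i+1)%4]-p[i];print(' ',np.linalg.norm(e).round(4),np.degrees(np.arctan2(e[1],e[0])).round(2))
roi=cv2.resize(g[140:180,365:405],None,fx=15,fy=15,interpolation=cv2.INTER_CUBIC)
m=(roi>100).astype(np.uint8)
c=max(cv2.findContours(m,0,1)[0],key=cv2.contourArea);r=cv2.minAreaRect(c);b=cv2.boxPoints(r);print(b)
rect((b-7)/15+[365,140],.145)
rect((np.array([(110,58),(713,95),(683,552),(72,515)])-4)/9.+[160,155],.012)
E
```

```text
[[271.33377 139.75203]
 [389.66245 115.47949]
 [446.91922 394.60632]
 [328.59055 418.87885]]
[[0.6149, -0.2481, 0.145], [0.6187, -0.265, 0.145], [0.5796, -0.2727, 0.145], [0.5758, -0.2558, 0.145]] [ 0.5972 -0.2604  0.145 ]
  0.0173 -77.07
  0.0399 -168.93
  0.0172 102.68
  0.0398 11.15
[[0.6043, 0.2152, 0.012], [0.5965, 0.0578, 0.012], [0.4778, 0.0632, 0.012], [0.485, 0.2214, 0.012]] [0.5409 0.1394 0.012 ]
  0.1576 -92.85
  0.1188 177.37
  0.1583 87.39
  0.1194 -2.99
```

Candidates: gauges at top px (342,166), a thin ~10 mm handle, so flat, and (387,157), an 18 mm thick handle, so the wedge and my choice. The close crop t2 measures its top face as 17.3×40 mm. Fixtures: the large base with plates at (204,190), which I choose, against the small flat plate at (155,260). Next I go above the wedge handle.

```bash
cat >> h.py <<'E'
from scipy.spatial.transform import Rotation as Ro
def quat(yaw,sgn=1):
    x=np.array([0,0,-1.]);z=sgn*np.array([-np.sin(yaw),np.cos(yaw),0]);y=np.cross(z,x)
    return Ro.from_matrix(np.c_[x,y,z]).as_quat()
E
python3 - <<'E'
from h import *
yaw=np.radians(11.05)
for s in (1,-1):
  for nm,p,w in (('grasp',[.5972,-.2604,.26],yaw),('lift',[.5972,-.2604,.108+.145],yaw),('fix',[.54,.14,.26],np.radians(-2.8))):
    q=kinematics.ik(p,quat(w,s));print(s,nm,None if q is None else np.round(q,2))
print(Ro.from_quat(monitor.sense()['ee_rot']).as_matrix().round(2))
E
```

```text
1 grasp [-0.59  0.59  1.01 -0.    1.54 -2.35]
1 lift [-0.59  0.59  1.02 -0.    1.53 -2.35]
1 fix [ 0.04  0.37  1.35 -0.    1.43 -1.48]
-1 grasp [-0.59  0.59  1.01 -0.    1.54  0.79]
-1 lift [-0.59  0.59  1.02 -0.    1.53  0.79]
-1 fix [ 0.04  0.37  1.35 -0.    1.43  1.66]
[[-0.   -0.94  0.35]
 [-0.    0.35  0.94]
 [-1.    0.   -0.  ]]
```

```bash
python3 - <<'E'
from h import *
yaw=np.radians(11.05)
env.reach([.5972,-.2604,.235],quat(yaw,-1))
s=monitor.sense();print(s['clock'],s['position'],s['joints'].round(3) if hasattr(s['joints'],'round') else s['joints'])
w=eyes.grab_frame('wrist');cv2.imwrite('pics/w1.png',w['frame'][:,:,::-1])
import pickle;pickle.dump(w,open('w1.pkl','wb'))
def R(l): return [np.cos(l),np.sin(l)]
c=[]
ex=np.array([np.cos(yaw),np.sin(yaw),0]);ey=np.array([-np.sin(yaw),np.cos(yaw),0])
for a,b in ((1,1),(1,-1),(-1,-1),(-1,1)): c.append(np.array([.5972,-.2604,.145])+ex*.02*a+ey*.009*b)
print(proj(w,c).round(1).tolist())
E
```

```text
3.3667 [ 0.59747789 -0.25962448  0.23509266] [-0.589  0.601  1.055  0.     1.485  0.787]
[[271.5, 192.8], [295.0, 192.8], [294.4, 241.6], [271.9, 241.6]]
```

View pics/w1.png

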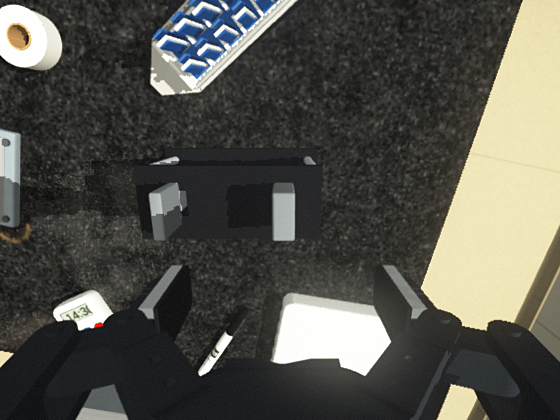

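```bash
python3 - <<'E'
from h import *
import pickle;w=pickle.load(open('w1.pkl','rb'))
crop(w,255,170,315,250,7,'w1c.png'); print(-w['view'][:3,:3].T@w['view'][:3,3])
print(w['frame'][178:246:3,284].tolist())
E
```

```text
[ 0.66762741 -0.24572883  0.3771575 ]
[[39, 41, 43], [35, 33, 35], [93, 96, 95], [87, 90, 87], [86, 86, 89], [139, 147, 143], [176, 181, 177], [175, 179, 177], [175, 181, 178], [176, 179, 178], [178, 183, 180], [174, 181, 177], [176, 182, 180], [175, 182, 179], [172, 183, 181], [176, 184, 181], [179, 184, 181], [175, 179, 180], [178, 186, 181], [175, 180, 176], [178, 183, 180], [59, 62, 57], [50, 52, 51]]
```

View pics/w1c.png

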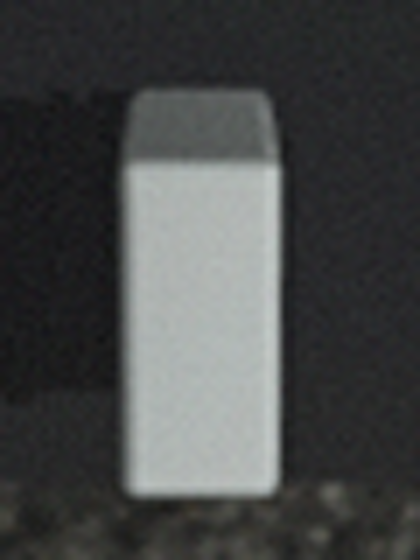

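```bash
python3 - <<'E'
from h import *
def st(l):
    s=monitor.sense();print(l,round(s['clock'],2),np.round(s['position'],4),np.round(s['contact_force'],2),round(s['finger_gap'],3))
st('a')
print(env.movel([.5972,-.2604,.109],velocity=.12,guard=15));st('down')
env.close_gripper(effort=70);st('closed')
w=eyes.grab_frame('wrist');cv2.imwrite('pics/w2.png',w['frame'][:,:,::-1])
s=eyes.grab_frame('side');crop(s,290,200,400,320,5,'s2.png')
E
```

```text
a 3.42 [ 0.5975 -0.2597  0.2351] [-0.84 -0.08  0.27] 0.999
False
down 4.62 [ 0.5976 -0.2606  0.1099] [ 0.03 -0.03  0.14] 0.999
closed 5.24 [ 0.5973 -0.2605  0.1092] [0.22 0.51 0.54] 0.203
```

View pics/w2.png

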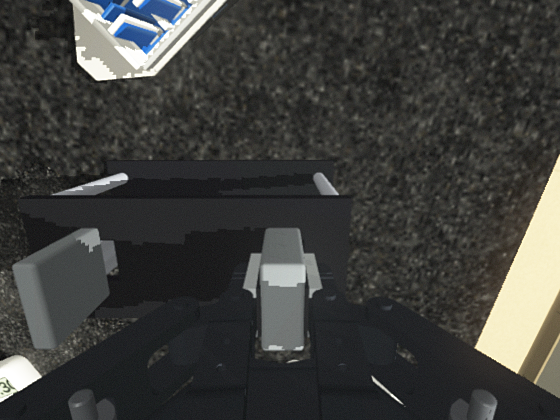

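View pics/s2.png

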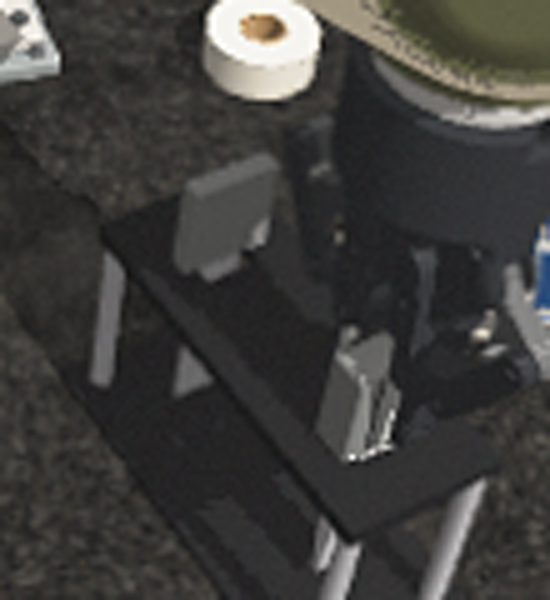

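```bash
cat >> h.py <<'E'
def st(l):
    s=monitor.sense();print(l,round(s['clock'],2),np.round(s['position'],4),np.round(s['contact_force'],2),np.round(s['ft_torque'],2),round(s['finger_gap'],3));return s
E
python3 - <<'E'
from h import *
import pickle
print(env.movel([.5972,-.2604,.262],velocity=.1,guard=15));st('up')
env.movel([.47,.137,.262],velocity=.2,frame=quat(np.radians(-2.8),-1));st('fix')
w=eyes.grab_frame('wrist');cv2.imwrite('pics/w3.png',w['frame'][:,:,::-1]);pickle.dump(w,open('w3.pkl','wb'))
s=eyes.grab_frame('side');cv2.imwrite('pics/s3.png',s['frame'][:,:,::-1])
print(-w['view'][:3,:3].T@w['view'][:3,3])
E
```

```text
False
up 7.03 [ 0.5971 -0.2603  0.2614] [-0.63  0.36 -0.9 ] [ 0.02 -0.02 -0.  ] 0.203
fix 9.26 [0.4702 0.1366 0.262 ] [-0.14 -0.55 -1.19] [-0.01  0.01 -0.02] 0.204
[0.54158859 0.13306933 0.40398759]
```

View pics/w3.png

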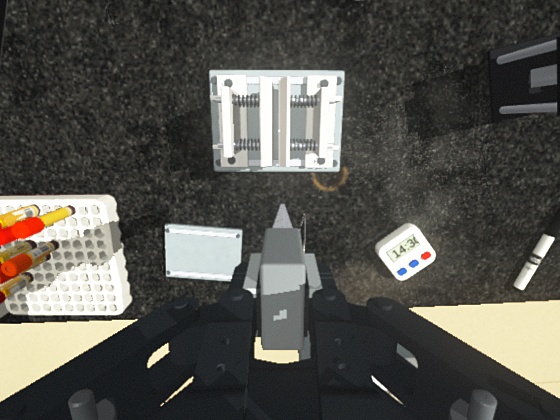

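View pics/s3.png

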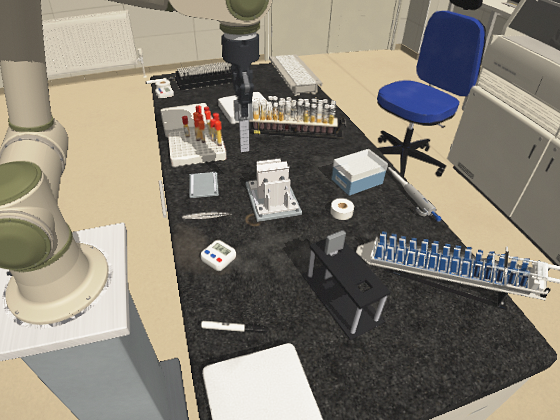

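```bash
python3 - <<'E'
from h import *
import pickle;w=pickle.load(open('w3.pkl','rb'))
crop(w,205,60,355,180,5,'w3c.png');crop(w,245,65,315,215,5,'w3d.png')
g=cv2.cvtColor(w['frame'],cv2.COLOR_RGB2GRAY)
for r in (82,120,160): print(r,g[r-2:r+3,254:300].mean(0).round().astype(int).tolist())
E
```

```text
82 [237, 236, 236, 238, 229, 215, 241, 254, 254, 254, 254, 254, 254, 254, 254, 254, 255, 255, 221, 238, 239, 241, 240, 233, 219, 215, 197, 188, 189, 188, 190, 186, 193, 250, 255, 255, 245, 239, 240, 237, 236, 237, 233, 234, 237, 237]
120 [152, 150, 152, 150, 148, 171, 226, 255, 255, 254, 254, 254, 254, 254, 254, 254, 255, 255, 162, 136, 150, 154, 152, 158, 189, 214, 198, 192, 192, 195, 192, 191, 217, 255, 255, 255, 177, 147, 154, 154, 155, 153, 155, 155, 155, 154]
160 [163, 163, 163, 166, 163, 160, 192, 241, 254, 255, 254, 254, 254, 254, 254, 254, 255, 255, 161, 155, 163, 163, 163, 161, 184, 207, 192, 187, 188, 189, 186, 192, 249, 255, 255, 249, 219, 217, 225, 231, 232, 231, 232, 236, 236, 221]
```

View pics/w3c.png

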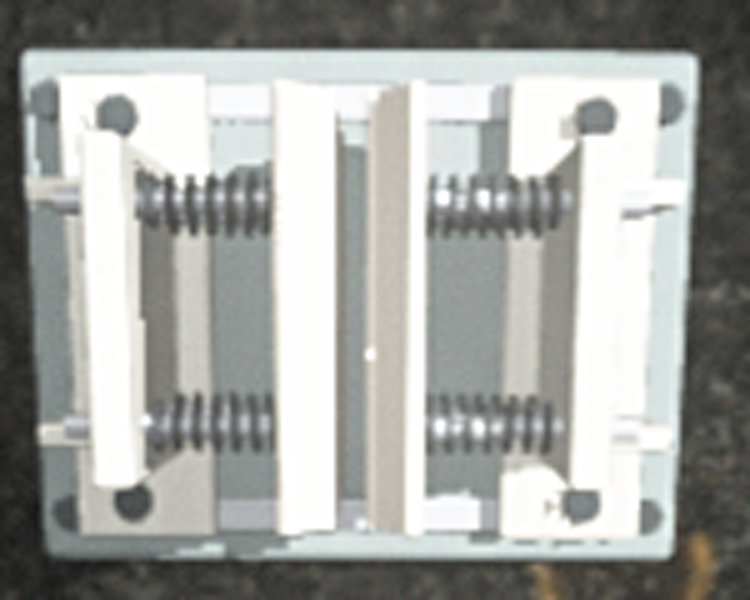

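View pics/w3d.png

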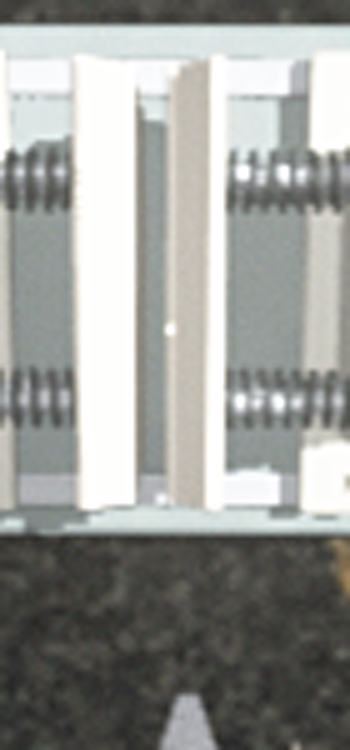

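```bash
python3 - <<'E'
from h import *
import pickle;w=pickle.load(open('w3.pkl','rb'))
L=plane(w,[(271.7,82),(271.7,120),(271.7,160)],.1);Rr=plane(w,[(277.6,82),(277.6,120),(277.6,160)],.1)
print(L.round(4),Rr.round(4),(np.linalg.norm((L-Rr)[:,:2],axis=1)).round(4))
d=L[0]-L[2];print('yaw',np.degrees(np.arctan2(d[1],d[0])))
g=cv2.cvtColor(w['frame'],cv2.COLOR_RGB2GRAY)
for r in (205,208,212): print(r,g[r,272:296].tolist())
p=plane(w,[(282.5,205)],.168);print(p, 'toolframe yaw')
s=monitor.sense();R=Ro.from_quat(s['ee_rot']).as_matrix();print(R.T@(p[0]-s['position']),np.degrees(np.arctan2(R[1,1],R[0,1])), R.round(4))
E
```

```text
[[0.5772 0.1408 0.1   ]
 [0.544  0.1428 0.1   ]
 [0.5067 0.145  0.1   ]] [[0.5769 0.1355 0.1   ]
 [0.5437 0.1372 0.1   ]
 [0.5064 0.1392 0.1   ]] [0.0054 0.0055 0.0057]
yaw -3.3647626031449294
205 [55, 58, 62, 65, 64, 62, 59, 83, 141, 178, 174, 178, 160, 91, 50, 51, 57, 70, 69, 70, 57, 57, 65, 66]
208 [58, 59, 67, 68, 73, 60, 77, 137, 166, 159, 172, 171, 178, 163, 98, 65, 71, 73, 64, 63, 64, 66, 70, 64]
212 [46, 59, 64, 59, 67, 112, 164, 174, 174, 171, 176, 179, 175, 178, 165, 109, 47, 52, 49, 47, 51, 52, 64, 68]
[[0.47897832 0.13589484 0.168     ]] toolframe yaw
[0.09395522 0.00886296 0.00025602] -2.838769027824429 [[-1.000e-04  9.988e-01 -4.950e-02]
 [-1.000e-04 -4.950e-02 -9.988e-01]
 [-1.000e+00 -1.000e-04  1.000e-04]]
```

```bash
cat >> h.py <<'E'
def av(l,T=.3,n=6):
    F=[];P=[]
    for i in range(n):
        env.hold(T/n);s=monitor.sense();F.append(s['contact_force']);P.append(s['position'])
    F=np.array(F);P=np.mean(P,0);print(l,round(s['clock'],2),P.round(5),F.mean(0).round(2),'sd',F.std(0).round(2));return P,F.mean(0)
E
python3 - <<'E'
from h import *
import pickle
q=quat(np.radians(-3.0),-1)
env.movel([.542,.1403,.262],velocity=.12,frame=q);
env.movel([.542,.1403,.215],velocity=.12)
av('above')
w=eyes.grab_frame('wrist');cv2.imwrite('pics/w4.png',w['frame'][:,:,::-1]);pickle.dump(w,open('w4.pkl','wb'));crop(w,230,140,340,280,5,'w4c.png')
s=eyes.grab_frame('side');crop(s,220,100,330,220,5,'s4.png')
E
```

```text
above 10.95 [0.54227 0.14034 0.2159 ] [-0.03  0.26 -0.65] sd [0.26 0.68 0.44]
```

View pics/w4c.png

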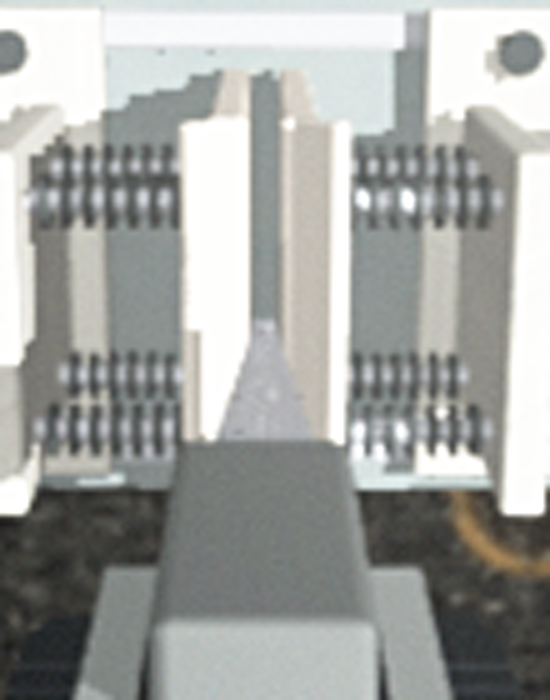

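View pics/s4.png

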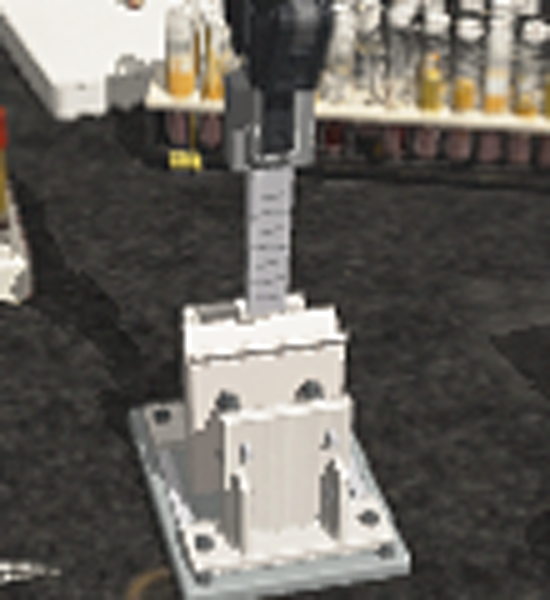

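The blade tip, at crop (264,325), sits centred over the gap, at crop columns 249 to 283. Descending with a guard, then probing both plates sideways.

```bash
python3 - <<'E'
from h import *
q=quat(np.radians(-3.0),-1)
print(env.movel([.542,.1403,.1855],velocity=.05,guard=4))
P0,F0=av('in',.4,8)
n=np.array([np.sin(np.radians(3)),np.cos(np.radians(3)),0])
c=np.array([.542,.1403,.1855])
for sg in (1,-1):
    for k in (.7,1.2,1.7):
        env.movel(list(c+n*sg*k/1000),velocity=.01)
        P,F=av(f'{sg*k}',.25,8)
        print('   n',((P-c)@n*1000).round(3),((F-F0)@n).round(2))
        if abs((F-F0)@n)>2.5: break
    env.movel(list(c),velocity=.01)
av('back',.3,8)
E
```

```text
False
in 12.19 [0.5421  0.14031 0.18574] [ 0.1   0.06 -1.1 ] sd [0.37 0.4  0.67]
0.7 12.71 [0.54203 0.141   0.1855 ] [ 0.07  0.46 -0.83] sd [0.56 0.59 0.23]
   n 0.704 0.4
1.2 13.22 [0.54206 0.14143 0.18549] [-0.12 -0.63 -0.92] sd [0.6  0.53 0.64]
   n 1.135 -0.69
1.7 13.74 [0.5421  0.14189 0.1855 ] [ 0.14 -2.27 -0.83] sd [0.38 0.47 0.52]
   n 1.592 -2.32
-0.7 14.57 [0.54197 0.13963 0.18551] [ 0.29 -0.13 -0.82] sd [0.69 0.46 0.43]
   n -0.667 -0.18
-1.2 15.09 [0.54193 0.13914 0.1855 ] [ 0.06  0.21 -0.62] sd [0.4  0.47 0.45]
   n -1.158 0.15
-1.7 15.61 [0.5419 0.1387 0.1855] [ 0.19  1.12 -0.91] sd [0.34 0.5  0.6 ]
   n -1.6 1.07
back 16.19 [0.54201 0.14021 0.1855 ] [ 0.14 -0.1  -1.04] sd [0.59 0.64 0.38]
```

```bash
python3 - <<'E'
from h import *
n=np.array([np.sin(np.radians(3)),np.cos(np.radians(3)),0])
c=np.array([.542,.1403,.1855])
P0,F0=av('zero',.4,25)
for ks in ((1.5,1.9,2.3),(-1.7,-2.1,-2.5)):
    X=[];Y=[]
    for k in ks:
        env.movel(list(c+n*k/1000),velocity=.01)
        P,F=av(f'{k}',.4,25); X.append((P-c)@n*1000);Y.append((F-F0)@n)
        print('   n',X[-1].round(3),Y[-1].round(2))
        if abs(Y[-1])>6: break
    a=np.polyfit(X,Y,1);print('slope',a,'contact',-a[1]/a[0])
    env.movel(list(c),velocity=.02)
av('back',.2,8)
E
```

```text
zero 16.61 [0.542   0.14028 0.1855 ] [-0.05 -0.   -0.82] sd [0.45 0.61 0.44]
1.5 17.32 [0.54209 0.14169 0.1855 ] [-0.2  -1.54 -0.81] sd [0.54 0.49 0.65]
   n 1.397 -1.54
1.9 17.99 [0.5421  0.14212 0.1855 ] [-0.03 -2.58 -0.54] sd [0.59 0.44 0.58]
   n 1.82 -2.58
2.3 18.66 [0.54213 0.14252 0.1855 ] [-0.18 -3.72 -0.59] sd [0.52 0.48 0.47]
   n 2.222 -3.72
slope [-2.6362318   2.16762325] contact 0.8222430388220748
-1.7 19.66 [0.54189 0.13875 0.1855 ] [-0.14  1.39 -0.98] sd [0.56 0.48 0.42]
   n -1.552 1.38
-2.1 20.32 [0.54188 0.13829 0.1855 ] [-0.08  2.52 -0.83] sd [0.4  0.47 0.47]
   n -2.015 2.51
-2.5 20.99 [0.54186 0.13789 0.18551] [-0.29  3.57 -0.61] sd [0.53 0.44 0.46]
   n -2.417 3.56
slope [-2.51484988 -2.53190883] contact -1.0067832891708521
back 21.47 [0.54205 0.14    0.18548] [-0.12  0.33 -0.48] sd [0.38 0.33 0.47]
```

```bash
python3 - <<'E'
from h import *
n=np.array([np.sin(np.radians(3)),np.cos(np.radians(3)),0])
c=np.array([.542,.1403,0])-.00009*n
for dep in (18,26,32):
    z=.1-dep/1000+.0942
    g=env.movel([c[0],c[1],z],velocity=.03,guard=9)
    P,F=av(f'd{dep} {g}',.3,20)
    print('  Fn',(F@n).round(2),'off',((P-c)@n*1000).round(2))
    if g or abs(F@n)>4: break
w=eyes.grab_frame('wrist');crop(w,230,140,340,280,5,'w5c.png')
E
```

```text
d18 False 22.26 [0.54205 0.14021 0.17629] [ 0.09  0.14 -0.8 ] sd [0.49 0.44 0.58]
  Fn 0.14 off 0.01
d26 False 23.01 [0.54182 0.14021 0.16798] [-0.1  -0.14 -2.56] sd [0.4  0.37 0.41]
  Fn -0.15 off -0.01
d32 False 23.69 [0.54222 0.14018 0.16212] [ 2.65 -0.25 -2.23] sd [0.68 0.56 0.78]
  Fn -0.11 off -0.02
```

View pics/w5c.png

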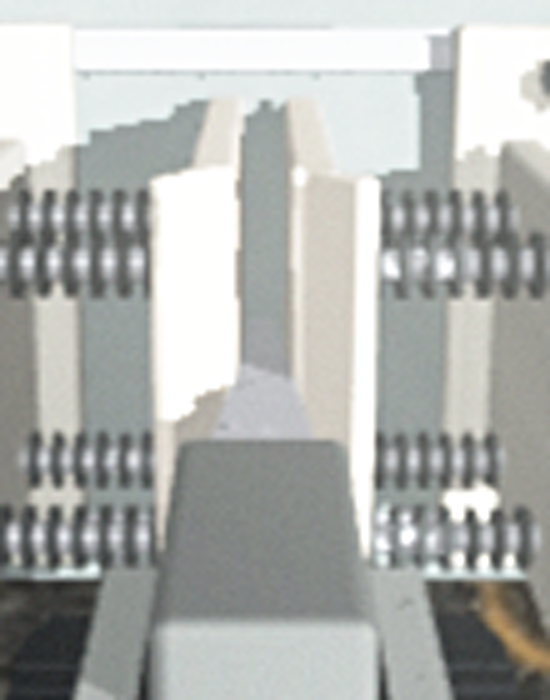

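```bash
python3 - <<'E'
from h import *
import pickle
w=eyes.grab_frame('wrist');pickle.dump(w,open('w5.pkl','wb'))
for nm,rows in (('w3.pkl',(90,110,125,140)),('w4.pkl',(170,175,185,190)),('w5.pkl',(180,190,200,208))):
    w=pickle.load(open(nm,'rb'));g=cv2.cvtColor(w['frame'],cv2.COLOR_RGB2GRAY).astype(float)
    print(nm)
    for r in rows:
        p=g[r-2:r+3].mean(0);a,b=(266,284)
        print(r,p[a:b+10].round().astype(int).tolist())
        print('   scale mm/px',(np.linalg.norm(np.diff(plane(w,[(270,r),(280,r)],.1),axis=0))*100).round(3))
E
```

```text
w3.pkl
90 [254, 254, 254, 254, 255, 255, 158, 140, 166, 170, 171, 167, 191, 214, 197, 190, 191, 191, 191, 189, 195, 251, 255, 255, 237, 227, 228, 228]
   scale mm/px 0.917
110 [254, 254, 254, 254, 255, 255, 163, 136, 149, 157, 155, 153, 183, 215, 198, 193, 195, 194, 193, 190, 208, 255, 255, 255, 182, 150, 155, 156]
   scale mm/px 0.932
125 [254, 254, 254, 254, 255, 255, 155, 136, 149, 153, 152, 155, 190, 215, 198, 194, 193, 193, 193, 191, 220, 255, 255, 255, 171, 148, 153, 153]
   scale mm/px 0.944
140 [254, 254, 254, 254, 255, 255, 153, 135, 146, 151, 150, 154, 185, 212, 195, 190, 191, 192, 191, 193, 238, 255, 255, 253, 137, 131, 145, 122]
   scale mm/px 0.956
w4.pkl
170 [217, 250, 255, 255, 254, 254, 254, 254, 254, 254, 254, 255, 255, 245, 149, 143, 149, 150, 149, 149, 184, 215, 202, 192, 191, 192, 191, 192]
   scale mm/px 0.832
175 [205, 250, 255, 255, 254, 254, 254, 254, 254, 254, 254, 255, 255, 246, 148, 143, 150, 149, 147, 149, 185, 217, 202, 192, 190, 192, 191, 191]
   scale mm/px 0.835
185 [187, 247, 255, 255, 254, 254, 254, 254, 254, 254, 254, 255, 255, 245, 150, 143, 149, 1
[... 211 characters left out ...]
92, 191]
   scale mm/px 0.847
w5.pkl
180 [255, 255, 255, 255, 255, 255, 255, 255, 255, 255, 255, 215, 154, 162, 163, 166, 164, 164, 166, 165, 165, 166, 200, 232, 225, 209, 207, 207]
   scale mm/px 0.665
190 [255, 255, 255, 255, 255, 255, 255, 255, 255, 255, 255, 200, 152, 162, 164, 164, 165, 165, 165, 166, 164, 167, 215, 242, 225, 209, 207, 207]
   scale mm/px 0.671
200 [255, 255, 255, 255, 255, 255, 255, 255, 255, 255, 255, 228, 155, 158, 162, 163, 162, 163, 162, 161, 163, 162, 191, 231, 221, 206, 206, 206]
   scale mm/px 0.678
208 [255, 255, 255, 255, 255, 255, 255, 255, 255, 255, 255, 233, 155, 161, 166, 166, 164, 165, 165, 165, 162, 158, 187, 226, 221, 205, 206, 206]
   scale mm/px 0.683
```

```bash
python3 - <<'E'
from h import *
import pickle
n=np.array([np.sin(np.radians(3)),np.cos(np.radians(3)),0])
c=np.array([.542,.1403,0])-.00009*n
z=.1-.0385+.0942
g=env.movel([c[0],c[1],z],velocity=.015,guard=14)
P,F=av(f'd {g}',.4,20)
print('  Fn',(F@n).round(2),'off',((P-c)@n*1000).round(2))
w=eyes.grab_frame('wrist');crop(w,230,140,340,280,5,'w6c.png');pickle.dump(w,open('w6.pkl','wb'))
s=eyes.grab_frame('side');crop(s,220,100,330,220,5,'s6.png')
gg=cv2.cvtColor(w['frame'],cv2.COLOR_RGB2GRAY).astype(float)
for r in (185,195,205):
    p=gg[r-2:r+3].mean(0);print(r,p[272:294].round().astype(int).tolist(),(np.linalg.norm(np.diff(plane(w,[(270,r),(280,r)],.1),axis=0))*100).round(3))
E
```

```text
d False 24.71 [0.54198 0.14025 0.1561 ] [ 0.1  -0.38  5.51] sd [0.57 0.62 0.63]
  Fn -0.38 off 0.04
185 [255, 255, 255, 255, 251, 162, 160, 166, 166, 167, 167, 167, 167, 167, 169, 167, 165, 194, 234, 225, 212, 209] 0.649
195 [255, 255, 255, 255, 252, 161, 159, 165, 167, 166, 168, 166, 168, 166, 166, 167, 165, 201, 235, 224, 208, 209] 0.655
205 [255, 255, 255, 255, 253, 161, 156, 165, 165, 167, 168, 168, 166, 164, 164, 165, 168, 207, 238, 223, 207, 209] 0.661
```

View pics/w6c.png

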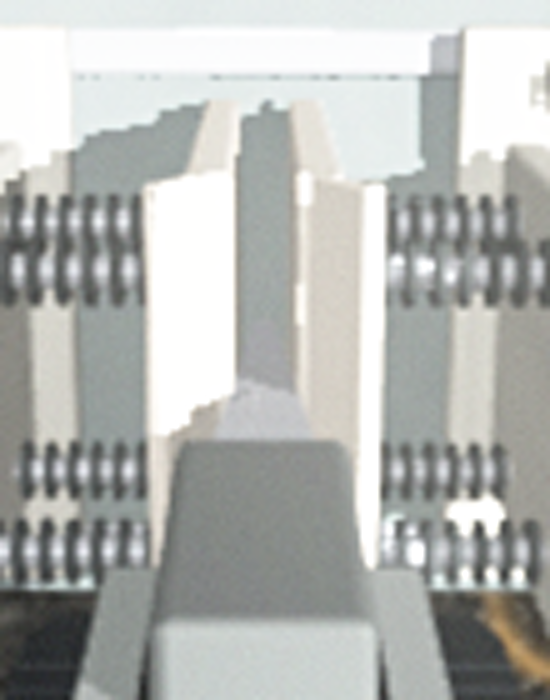

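View pics/s6.png

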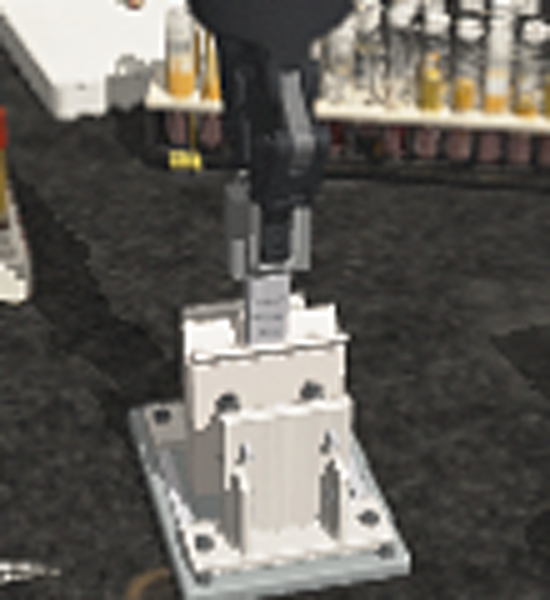

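```bash
python3 - <<'E'
from h import *
env.hold(.5);P,F=av('end',.4,20);s=monitor.sense();print(np.abs(s['qvel']).max(),s['finger_gap'])
t=eyes.grab_frame('top');cv2.imwrite('pics/t9.png',t['frame'][:,:,::-1])
job.hand_in()
E
```

```text
end 25.64 [0.54199 0.14024 0.15611] [ 0.2  -0.49  5.62] sd [0.4  0.41 0.45]
0.0012897875412640415 0.20413163601939507
the job is handed in; nothing more can be done
```

View pics/t9.png

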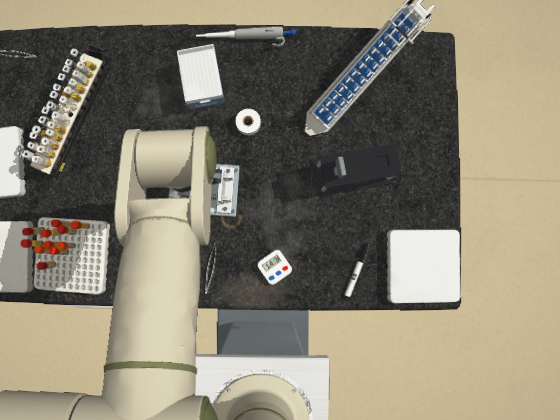

